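# Wash-up: shut the roller drawer, peel off the top ink tray and hold it over the tub

## Robot

A 6-joint arm with a two-finger parallel gripper is mounted at the origin on the work surface. World frame = base frame: x ahead of the robot, y to its left, z up, the work surface at z = 0. Lengths are in mm, angles in degrees, forces in N, time in s.
With the tool pointing down it reaches from about 300 to 850 mm from the base axis. Payload 4.2 kg.
Tool frame: the origin (TCP) lies on the front face of the gripper's body, between the roots of the fingers; the fingertips stand 78 mm ahead of it and the grasp point (between the pads) lies 60 mm ahead of it; x points along the fingers, y is the direction in which the jaws open and shut, and the axes are right-handed (so a half turn about x gives the same grasp; the last joint's range is limited). The gripper opens to 91 mm and grips with 3 to 60 N. Pads are 32 mm wide; open, the fingers measure 118 mm over their backs; the gripper's body (76 mm by 178 mm) begins 60 mm behind the grasp point.
Start: joints at [66.864, 18.312, 89.639, -0, 72.044, -1.146], TCP at [215.308, 533.177, 292.276] pointing down, gripper open.
Joint ranges: [-177.97, 177.97], [-48.28, 115.42], [12.27, 149.76], [-77.06, 257.06], [2.81, 150.46], [-146.56, 146.56]. Speed limits (degrees/s): [147.25, 147.25, 180, 180, 180, 180].

## Interface

Orientations are given as [roll, pitch, yaw] about the fixed x, y, z axes, in that order (R = Rz(yaw) Ry(pitch) Rx(roll)).
In Python, from workcell import status, viewer, env gives the robot as it stands. The module is installed in compiled form; this text tells all that it offers.
- The arm moves only by the tool move_arm, never from a script. Its argument "moves" is a list of rows, each a list of 3 entries, a list of its own where there are three numbers: the shift along the tool's x, y, z in cm, then the turn about the tool's x in rad, then the gripper's target within -1 to 1 (fully open at 1, half-way at 0, shut at -1). A call has 1 to 20 rows; each row is the pose to reach, as a shift and turn from the pose commanded when the call began, along the tool's axes at that moment; what a row does not reach only later rows make up. A row lasts 1/8 s, in which the tool goes at most 62.5 mm and 10.7 degrees, less where a joint would pass 70% of its speed; a pose out of reach is approached as far as the arm can. A call with a gripper value outside its range is refused whole. The fingers move at their own pace and stop on an object; "force" is the grip in N (left out, the last holds). Time passes only in rows, so rows that repeat a pose let the fingers close. It gives the time, the measured TCP pose, the force and the opening at its end, in the units of the state.
- status.state(): the state, without advancing time (a new reading comes with each control period).
- viewer.grab_frame(name): name is "scene" or "side" or "wrist"; returns the picture (400x640x3 uint8, red, green, blue); there is no depth.
- viewer.get_calibration(name): a dict with "camera_matrix" (3x3 intrinsics, pixels), "eye" and "rotation" of the camera in the world. Camera axes: x right, y down, z forward; pixel columns grow to the right and rows downward; lengths in mm; the calibration is good to about 2 mm. A picture is of the moment at which its call begins: read the wrist's pose just before it. get_calibration takes no time and is no camera call; for the wrist camera it gives the pose at the moment of the call.
- env.job_done(): hands the job in, once; it reports no verdict.
The state is a dict: "time_s": time; "qpos": joint angles; "qvel": joint speeds; "effort": joint torques, N m; "ee_pos": TCP position; "ee_rot": TCP orientation; "force": force on the tool from outside, world axes, zero at the start; "torque": the same for the moment, N m; "gripper_width": finger opening in mm.
Only numpy, scipy, OpenCV 4.12 (cv2) and the standard library are available. Lean on these libraries where they do the work, as an engineer would, in place of code of your own. Each camera call takes 0.05 s, during which the arm holds its last target.

## Task

We are washing up after printing: the clean rollers are back in their drawer, so push it fully shut, and then take the top ink tray off the stuck nest by its corner fin: tip that corner up a good two centimetres first, with the opposite corner still sitting down in the nest, so that it peels, and only then lift it away. Leave the two trays below where they stand and disturb nothing else on the bench. Finish while still holding the tray in the gripper, still and roughly level, right way up, over the middle of the wash tub and a hand's breadth (about 10 cm) clear above its rim: do not put it down or let go.

Things in the scene. Friction and masses are not known exactly. Their poses are not given: they have to be found in the camera images.
- tray_top: Top one of a nest of three equal white plastic ink trays with black dried ink on their floors: rim 170 (x) by 130 mm (y), 36 mm tall, sloping walls, about 0.2 kg. Origin: centre of its underside, z up through the open top. It stands on four 6 mm feet at x = +-45, y = +-25 mm on the floor of the tray below. An upright grip fin stands at its -x, -y corner.
- tray_top_fin (a point): Grip point on the top tray's fin, a stiff upright plate 6 mm thick, 34 long, 40 tall, outside the rim's corner, its length in line with the diagonal (straight away from the tray's centre); pinch it across that line from above. Mid length and thickness, 129 mm from the centre axis, 53 above the tray's underside, 13 below the fin's top edge, 27 above its lower edge. Axes as the tray's.
- tray_top_near (a point): Top of the rim at the top tray's finned corner, 107 mm from the tray's centre axis, 36 mm above its underside. A dab of dried ink under the middle of the floor holds the tray to the one below with about 5 N and lets go once the middle is raised about 5 mm; tipping the tray about its far feet needs only about 2 N at the fin.
- tray_top_far (a point): Top of the rim at the top tray's opposite corner, 107 mm from the tray's centre axis and 36 mm above its underside.
- nest: The rest of the nest, standing loose on the bench: two more such trays, dried solidly together, 0.9 kg, with fins at the -x, +y corner (bottom tray) and the +x, -y corner (middle tray). Origin: centre of the bottom tray's underside, axes as the top tray's. Trays nest 10 mm apart: the top tray's origin is 20 mm above this one; 7 mm of air between the 3 mm rims, walls have about 3 mm play.
- unit_drawer0 (a joint): Opening of the drawer in metres: 0 is fully shut, it grows as the drawer comes out. It slides stiffly (about 1 N friction, a few N when pushed) and stays where it is left.
- unit_drawer0_handle (a point): Middle of the drawer's bar handle, a horizontal steel bar 90 mm long along y, standing 35 mm off the drawer's front, 72 mm above the bench. Its x axis points into the unit, the way the drawer shuts.
- unit: Low grey one-drawer unit, fixed to the bench, 220 mm deep (x), 180 mm wide (y), 110 mm tall. Two hand rollers lie in the drawer. Origin: centre of its underside; its -x side is the drawer front.
- tub: Open grey wash tub, fixed to the bench, 300 mm (its x) by 240 mm (its y), rim 100 mm above the bench, walls 6 mm, empty. Origin: centre of its underside.
- ink_can: Closed round metal ink can, 72 mm across, 75 mm tall, standing on top of the drawer unit. Bystander, loose. Origin: centre of its underside.
- lino_block: Flat block of plywood and lino, 100 x 75 x 22 mm. Bystander, loose. Origin: centre of its underside.
- ink_knife: Ink knife (spatula) lying flat, handle and blade along its x axis. Bystander, loose. Origin: middle of its length, at the underside.
- baren: Round wooden rubbing pad with a knob on top, 90 mm across, 45 mm tall, standing on top of the drawer unit. Bystander, loose. Origin: centre of its underside.

How it is judged (in metres and radians):
On the way, in this order (a step that is already met when the one before it is completed fails the run):
1. the drawer is pushed fully shut (within 5 mm) (value of joint unit_drawer0 below 0.005 m), for 0.2 s.
2. the top tray's finned corner is up 12 mm or more while its opposite corner still sits in the nest (raised less than 6 mm) (z of tray_top_near in the frame of nest above 0.068 m and z of tray_top_far in the frame of nest below 0.062 m and contact force between tray_top and the fingers above 0.5 N), for 0.1 s.
3. the top tray is off the nest, held by the fingers alone (z of tray_top in the frame of nest above 0.07 m and contact force between tray_top and the fingers above 0.5 N and contact force between tray_top and nest below 0.1 N), for 0.1 s.
At the end, for the whole second after the job is handed in: Drawer shut (8 mm). Fingers alone hold the top tray still, tilt under 0.5 rad, centre within 60 mm of the tub's, underside 60 mm and far rim corner 40 mm above the tub's rim. The other trays stand flat within 20 mm of their place; bystanders within 30 mm (value of joint unit_drawer0 below 0.008 m and contact force between tray_top and the fingers above 0.5 N and contact force between tray_top and tub below 0.05 N and horizontal distance between tray_top and tub below 0.06 m and height (world z) of tray_top above 0.16 m and angle between tray_top's own z axis and vertical below 0.5 rad and height (world z) of tray_top_far above 0.14 m and linear speed of tray_top below 0.04 m/s and distance of nest from where it was at the start of the episode below 0.02 m and angle between nest's own z axis and vertical below 0.06 rad and distance of each of ink_can, lino_block, ink_knife, baren from where it was at the start of the episode below 0.03 m); the arm keeps its last pose, push and grip.
It fails at once if the rest of the nest is carried along or knocked away (more than 25 mm) (distance of nest from where it was at the start of the episode above 0.025 m).
It fails at once if a bystander is moved more than 40 mm or knocked over (distance of any of ink_can, lino_block, ink_knife, baren from where it was at the start of the episode above 0.04 m or angle between any of ink_can, lino_block, ink_knife, baren's own z axis and vertical above 0.7 rad).
It also fails if it takes over 58 s, if anything falls off the work surface, if the arm or the gripper's body presses on something with over 40 N, if the wrist force passes 120 N, or if a joint passes its speed limit or range.

## Working session

There is one attempt and no reset: what is moved stays moved. The work goes in short steps, Python scripts to look and compute and a tool call to move; the robot and the scene stay as the last step left them, time stands still between calls to the robot, and variables do not carry over. Pictures are saved under pics/ and viewed, and the job is handed in when it is done.

Besides the shell and the picture viewer there is one more tool, called by a JSON object that holds its "api" and its "payload", one argument or row to a line. move_arm: Moves the arm, as the interface text tells. Its arguments: {"type":"object","properties":{"moves":{"type":"array","items":{"type":"array"}},"force":{"type":"number"}},"required":["moves"]}

```bash
mkdir -p pics; cat > h.py <<'E'
import numpy as np, cv2
from workcell import status, viewer, env
def grab(n,f):
    im=viewer.grab_frame(n); cv2.imwrite('pics/'+f,im[:,:,::-1]); return im
def cal(n):
    c=viewer.get_calibration(n); return [np.array(c[k],float) for k in('camera_matrix','eye','rotation')]
def ray(c,u,v):
    K,e,R=c; d=R@np.linalg.solve(K,[u,v,1.]); return e,d/np.linalg.norm(d)
def onz(c,u,v,z):
    e,d=ray(c,u,v); return e+d*(z-e[2])/d[2]
def proj(c,p):
    K,e,R=c; q=K@(R.T@(np.asarray(p,float)-e)); return q[:2]/q[2]
def tri(c1,p1,c2,p2):
    e1,d1=ray(c1,*p1);e2,d2=ray(c2,*p2)
    t=np.linalg.lstsq(np.stack([d1,-d2],1),e2-e1,rcond=None)[0]
    a=e1+d1*t[0];b=e2+d2*t[1]; return (a+b)/2,np.linalg.norm(a-b)
E
python3 - <<'E'
from h import *
print(status.state())
for n in('scene','side','wrist'):
    c=cal(n);print(n,c); grab(n,n+'0.png')
E
```

```text
{'time_s': 0.0, 'qpos': array([ 6.68620011e+01,  1.83505938e+01,  8.97072601e+01,  1.06435394e-03,
        7.20435111e+01, -1.14867881e+00]), 'qvel': array([-0.06725162,  0.03230081, -0.02705784, -0.0783179 ,  0.04018988,
        0.12056034]), 'effort': array([ 7.38797098e-04, -4.12459910e+01, -2.31981021e+01,  7.25237536e-02,
        4.57353937e-02, -1.47010137e-04]), 'ee_pos': array([215.17300842, 532.81801947, 291.42487315]), 'ee_rot': array([ -91.72064462,   89.89862995, -113.71029377]), 'force': array([ 0.90777666, -0.71065094, -0.23049736]), 'torque': array([-0.01391058,  0.0285641 , -0.0075017 ]), 'gripper_width': 91.29746906441815}
scene [array([[382.60091359,   0.        , 320.22954634],
       [  0.        , 382.60091359, 195.55811827],
       [  0.        ,   0.        ,   1.        ]]), array([894.48474448, 337.24926733, 904.33259497]), array([-150.35986722,   -0.54743736,  139.83322437])]
side [array([[425.22264333,   0.        , 321.60128415],
       [  0.        , 425.22264333, 201.2732399 ],
       [  0.        ,   0.        ,   1.        ]]), array([ 142.24853759, -501.44811784,  682.81560707]), array([-131.61826144,    1.18096705,  -40.83575543])]
wrist [array([[288.12709294,   0.        , 320.84467537],
       [  0.        , 288.12709294, 200.82132778],
       [  0.        ,   0.        ,   1.        ]]), array([143.28288693, 561.68699201, 385.06631949]), array([1.64321094e+02, 9.59478814e-02, 6.80131801e+01])]
```

```bash
cat >> h.py <<'E'
from scipy.spatial.transform import Rotation as Rn
def cal(n):
    c=viewer.get_calibration(n)
    return [np.array(c['camera_matrix'],float),np.array(c['eye'],float),Rn.from_euler('xyz',c['rotation'],degrees=True).as_matrix()]
def tool():
    s=status.state(); return s,Rn.from_euler('xyz',s['ee_rot'],degrees=True).as_matrix()
E
python3 - <<'E'
from h import *
s,R=tool();print(R.round(3))
E
```

```text
[[-0.001  0.374  0.927]
 [-0.001  0.927 -0.374]
 [-1.    -0.001 -0.   ]]
```

View pics/scene0.png

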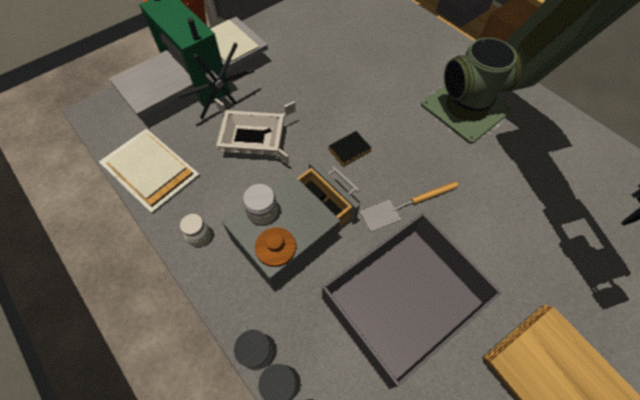

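View pics/side0.png

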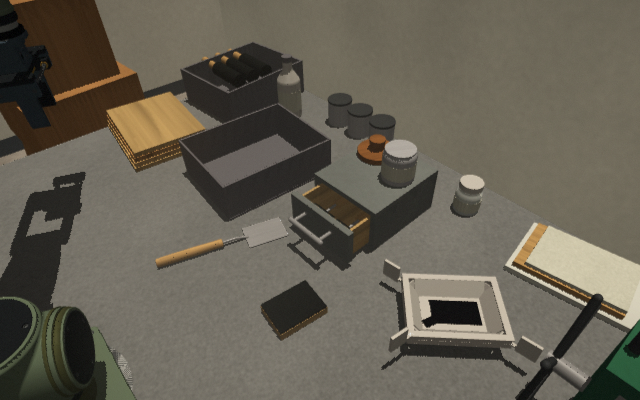

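View pics/wrist0.png

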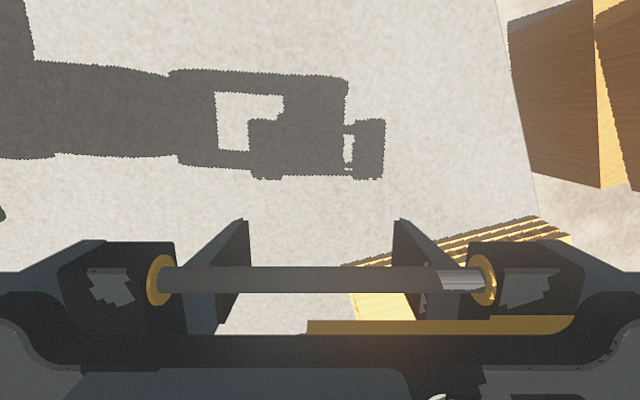

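```bash
python3 - <<'E'
import cv2
a=cv2.imread('pics/scene0.png');cv2.imwrite('pics/sA.png',cv2.resize(a[80:280,200:400],None,fx=3,fy=3,interpolation=2))
a=cv2.imread('pics/side0.png');cv2.imwrite('pics/dA.png',cv2.resize(a[160:360,280:546],None,fx=3,fy=3,interpolation=2))
from h import *
for n,pts in(('scene',[(343,180),(438,300),(410,300)]),('side',[(311,231)])):
    c=cal(n)
    for p in pts: print(n,p,onz(c,*p,72).round(),onz(c,*p,0).round())
E
```

```text
scene (343, 180) [508. -17.  72.] [475. -48.   0.]
scene (438, 300) [555. 344.  72.] [525. 345.  -0.]
scene (410, 300) [602. 305.  72.] [576. 302.   0.]
side (311, 231) [508. -27.  72.] [551.  29.   0.]
```

View pics/sA.png

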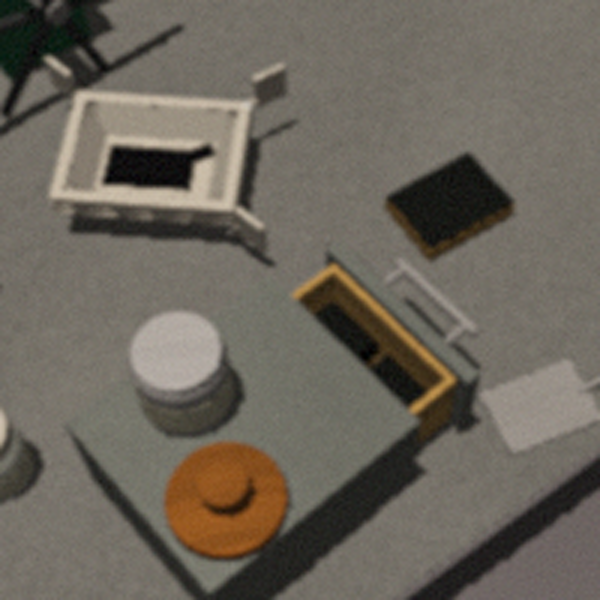

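View pics/dA.png

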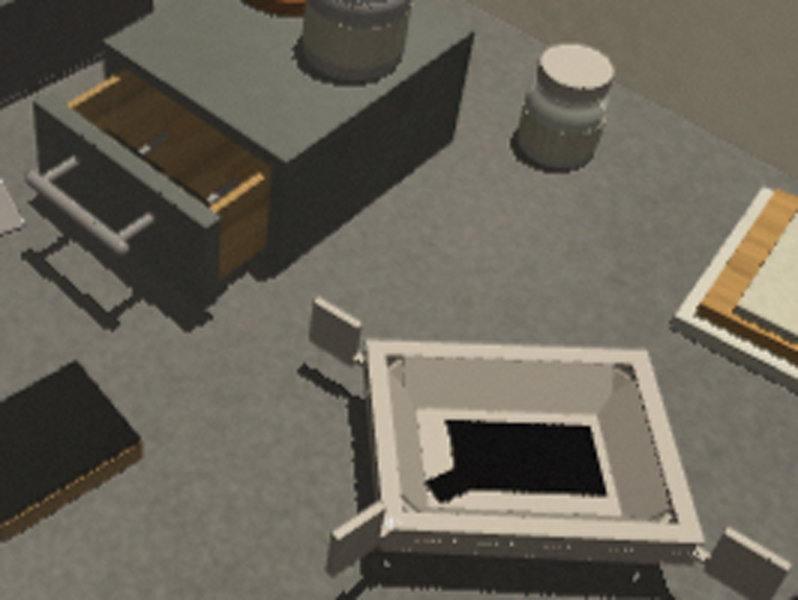

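```bash
python3 - <<'E'
from h import *
cs,cd=cal('scene'),cal('side')
A=lambda u,v:(200+u/3,80+v/3)
B=lambda u,v:(280+u/3,160+v/3)
C=np.array([onz(cs,*A(*p),56)for p in[(80,92),(253,100),(240,210),(52,199)]])
D=np.array([onz(cd,*B(*p),56)for p in[(703,546),(380,540),(368,340),(648,350)]])
print(C.round(1),D.round(1))
for Q in(C,D): print('side',[np.linalg.norm(Q[i]-Q[i-1]).round() for i in range(4)],Q.mean(0).round(1))
print('fin tops',[tri(cs,A(*a),cd,B(*b)) for a,b in[((252,80),(382,505)),((284,65),(332,540))]])
print('handle',[tri(cs,A(*a),cd,B(*b)) for a,b in[((398,266),(125,243)),((468,332),(35,178))]])
print('front top edge',[tri(cs,A(*a),cd,B(*b)) for a,b in[((330,250),(215,222)),((472,375),(38,100))]])
print('unit top',[onz(cs,*A(*p),110).round() for p in[(275,300),(418,420),(68,428),(208,595)]],[onz(cd,*B(*p),110).round() for p in[(288,160),(105,42),(473,35)]])
print('tub',[onz(cs,*p,100).round() for p in[(420,217),(498,292),(398,380),(323,291)]],[onz(cd,*p,100).round() for p in[(281,105),(330,140),(229,187),(181,147)]])
print('knife',[onz(cs,*p,5).round() for p in[(458,184),(360,212)]],'lino',onz(cs,350,147,22).round(),'can',onz(cs,259,193,185).round(),'baren',onz(cs,275,242,130).round(), 'bottle',onz(cs,191,224,70).round())
E
```

```text
[[ 602.6 -418.2   56. ]
 [ 479.8 -303.1   56. ]
 [ 568.9 -206.4   56. ]
 [ 693.4 -326.1   56. ]] [[ 600.9 -423.    56. ]
 [ 475.1 -306.9   56. ]
 [ 573.8 -212.4   56. ]
 [ 694.8 -330.8   56. ]]
side [np.float64(129.0), np.float64(168.0), np.float64(132.0), np.float64(173.0)] [ 586.2 -313.4   56. ]
side [np.float64(132.0), np.float64(171.0), np.float64(137.0), np.float64(169.0)] [ 586.2 -318.2   56. ]
fin tops [(array([ 477.9185358 , -302.82786454,   82.55638784]), np.float64(1.341645880642924)), (array([ 442.89305438, -298.86825422,   82.35720117]), np.float64(0.6402710958252845))]
handle [(array([505.98330206, -60.93638678,  71.44833287]), np.float64(0.7507967157953144)), (array([502.12635012,  27.31920673,  69.42291762]), np.float64(2.7245775799596026))]
front top edge [(array([ 549.08299025, -100.55673478,   91.78908968]), np.float64(0.07754601904397251)), (array([538.3688359 ,  67.85816448,  93.95132517]), np.float64(2.6974442147741633))]
unit top [array([623., -81., 110.]), array([605.,  75., 110.]), array([815., -92., 110.]), array([811.,  82., 110.])] [array([ 611., -104.,  110.]), array([603.,  72., 110.]), array([ 806., -102.,  110.])]
tub [array([451., 187., 100.]), array([455., 415., 100.]), array([740., 396., 100.]), array([739., 174., 100.])] [array([742., 384., 100.]), array([726., 161., 100.]), array([444., 172., 100.]), array([438., 384., 100.])]
knife [array([242., 168.,   5.]), array([509.,  57.,   5.])] lino [ 396. -109.   22.] can [723. -61. 185.] baren [755.  31. 130.] bottle [ 871. -159.   70.]
```

```bash
cat >> h.py <<'E'
def plan(target,yawz,base=None):
    # shift in tool axes (cm) and turn (rad) to reach TCP target with tool z at heading yawz deg
    s,R=tool(); p=s['ee_pos'] if base is None else np.array(base)
    sh=R.T@(np.array(target)-p)/10
    cur=np.degrees(np.arctan2(R[1,2],R[0,2])); turn=-np.radians((yawz-cur+180)%360-180)
    print('shift cm',sh.round(2),'turn',round(turn,3),'cur heading',cur.round(2),'pos',p.round(1))
E
python3 - <<'E'
from h import *
b=[215.308,533.177,292.276]
plan([465,-19,292],2.5,b); plan([465,-19,134],2.5,b)
E
```

```text
shift cm [  0.08 -41.85  43.83] turn -0.427 cur heading -21.99 pos [215.3 533.2 292.3]
shift cm [ 15.88 -41.83  43.83] turn -0.427 cur heading -21.99 pos [215.3 533.2 292.3]
```

{"api": "move_arm", "payload": {
  "moves": [
    [[0,-41.8,43.8],-0.427,-1],
    [[0,-41.8,43.8],-0.427,-1],
    [[0,-41.8,43.8],-0.427,-1],
    [[0,-41.8,43.8],-0.427,-1],
    [[0,-41.8,43.8],-0.427,-1],
    [[0,-41.8,43.8],-0.427,-1],
    [[0,-41.8,43.8],-0.427,-1],
    [[0,-41.8,43.8],-0.427,-1],
    [[0,-41.8,43.8],-0.427,-1],
    [[0,-41.8,43.8],-0.427,-1],
    [[0,-41.8,43.8],-0.427,-1],
    [[0,-41.8,43.8],-0.427,-1],
    [[0,-41.8,43.8],-0.427,-1],
    [[0,-41.8,43.8],-0.427,-1]
  ],
  "force": 10
}}

```text
time_s: 1.9
ee_pos: [464.6, -17.4, 292.3]
ee_rot: [59.1, 90.0, 61.7]
force: [-0.2, 0.3, -0.6]
gripper_width: 0.5
```

```bash
python3 - <<'E'
from h import *
print(cal('wrist')[1]); grab('wrist','w1.png'); plan([465,-19,134],2.5)
E
```

```text
[387.13721711 -20.84332958 385.8882316 ]
shift cm [15.84 -0.15  0.02] turn 0.001 cur heading 2.57 pos [464.7 -17.5 292.4]
```

View pics/w1.png

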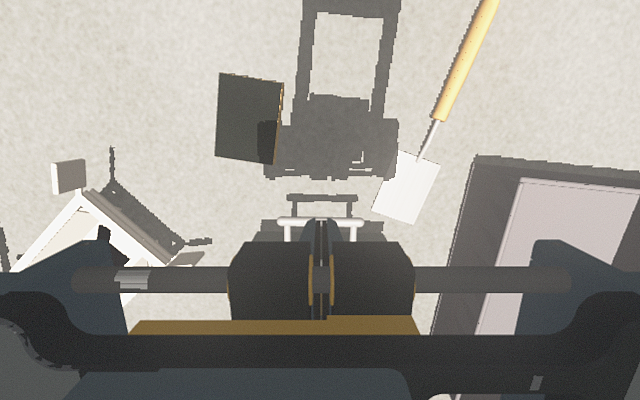

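The wrist view shows the handle bar at about (277–363, 221), with the closed fingers centred on it at u≈320. The knife blade at (405,185) is clear to the right, and the top fin is at (68,177).

```bash
python3 - <<'E'
from h import *
c=cal('wrist')
for p in[(280,221),(361,221)]: print(onz(c,*p,75).round(1))
print('blade',[onz(c,*p,2).round() for p in[(372,207),(412,224)]])
print('fin top corners',[onz(c,*p,86).round(1) for p in[(52,162),(84,160)]])
E
```

```text
[500.5 -62.5  75. ]
[496.3  30.   75. ]
blade [array([501.,  56.,   2.]), array([523., 114.,   2.])]
fin top corners [array([ 442. , -298.7,   86. ]), array([ 438.4, -265.1,   86. ])]
```

{"api": "move_arm", "payload": {
  "moves": [
    [[5,-0.1,0],0,-1],
    [[10,-0.1,0],0,-1],
    [[15.8,-0.1,0],0,-1],
    [[15.8,-0.1,0],0,-1],
    [[15.8,-0.1,0],0,-1]
  ]
}}

```text
time_s: 2.58
ee_pos: [466.3, -19.2, 135.9]
ee_rot: [-4.8, 89.8, -2.3]
force: [-0.1, -0.6, 0.5]
gripper_width: 0.4
```

{"api": "move_arm", "payload": {
  "moves": [
    [[0,0,0.6],0,-1],
    [[0,0,1.2],0,-1],
    [[0,0,1.8],0,-1],
    [[0,0,2.4],0,-1],
    [[0,0,3.0],0,-1],
    [[0,0,3.6],0,-1],
    [[0,0,4.2],0,-1],
    [[0,0,4.8],0,-1],
    [[0,0,5.4],0,-1],
    [[0,0,5.4],0,-1]
  ]
}}

```text
time_s: 3.82
ee_pos: [519.8, -17.0, 134.3]
ee_rot: [10.6, 89.9, 13.0]
force: [0.6, 0.4, 0.4]
gripper_width: 0.6
```

```bash
python3 - <<'E'
from h import *
a=grab('side','d2.png');cv2.imwrite('pics/d2c.png',cv2.resize(a[100:300,240:500,::-1],None,fx=3,fy=3,interpolation=2))
E
```

```text
(no output)
```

View pics/d2c.png

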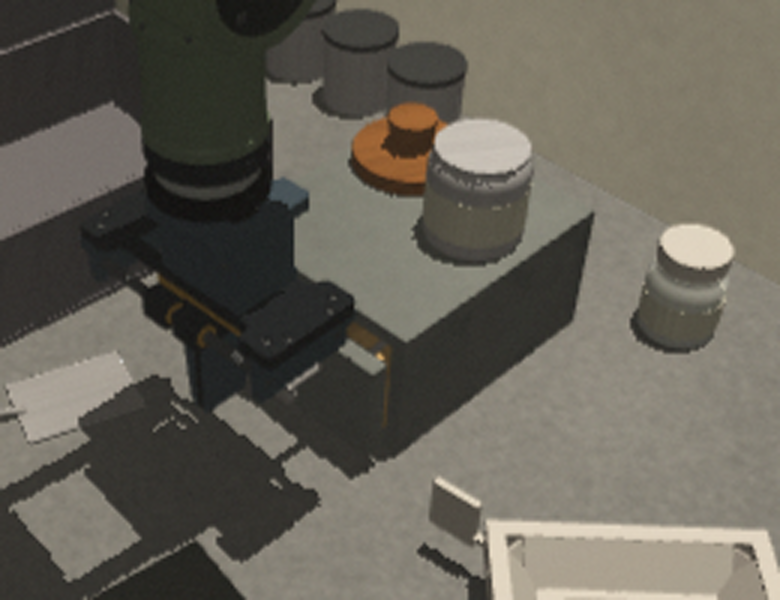

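The drawer still shows a narrow gap at about crop (370,350), so I keep pushing.

{"api": "move_arm", "payload": {
  "moves": [
    [[0,0,0.4],0,-1],
    [[0,0,0.8],0,-1],
    [[0,0,1.2],0,-1],
    [[0,0,1.2],0,-1]
  ]
}}

```text
time_s: 4.38
ee_pos: [531.5, -16.5, 134.3]
ee_rot: [2.9, 89.9, 5.4]
force: [0.3, -0.5, 1.0]
gripper_width: 0.6
```

```bash
python3 - <<'E'
from h import *
a=grab('side','d3.png');cv2.imwrite('pics/d3c.png',cv2.resize(a[180:260,300:420,::-1],None,fx=5,fy=5,interpolation=2))
E
```

```text
(no output)
```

View pics/d3c.png

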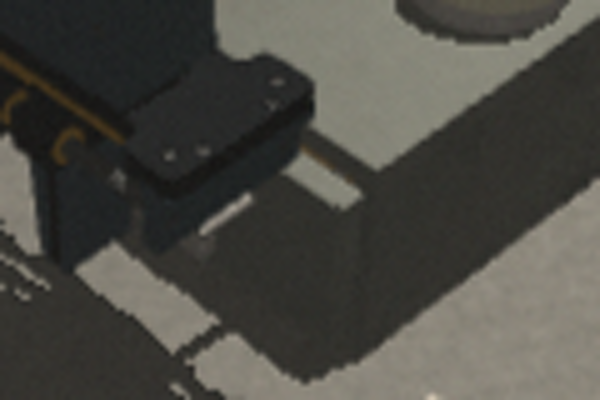

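The front is nearly flush, with a thin wood strip still showing. I'll push on in 3 mm steps until the force rises.

{"api": "move_arm", "payload": {
  "moves": [
    [[0,0,0.3],0,-1],
    [[0,0,0.6],0,-1],
    [[0,0,0.6],0,-1]
  ]
}}

```text
time_s: 4.8
ee_pos: [534.3, -16.4, 134.0]
ee_rot: [177.8, 89.6, -179.7]
force: [-6.5, -0.7, 5.6]
gripper_width: 0.2
```

{"api": "move_arm", "payload": {
  "moves": [
    [[0,0,0.3],0,-1],
    [[0,0,0.3],0,-1]
  ]
}}

```text
time_s: 5.05
ee_pos: [534.8, -16.3, 133.9]
ee_rot: [178.1, 89.2, -179.4]
force: [-12.5, -1.4, 11.0]
gripper_width: 0.7
```

The arm has stopped at 534.5 mm while the force rises, so the drawer is on its stop. I'll hold briefly, then back off and rise.

{"api": "move_arm", "payload": {
  "moves": [
    [[0,0,0.1],0,-1],
    [[0,0,0.1],0,-1],
    [[0,0,-1],0,-1],
    [[0,0,-4],0,-1],
    [[0,0,-6],0,-1],
    [[-5,0,-6],0,-1],
    [[-10,0,-6],0,-1],
    [[-15,0,-6],0,-1],
    [[-15.8,0,-6],0,-1],
    [[-15.8,0,-6],0,-1]
  ]
}}

```text
time_s: 6.3
ee_pos: [480.0, -18.8, 292.2]
ee_rot: [2.1, 89.9, 4.6]
force: [0.3, 0.0, -0.1]
gripper_width: 0.7
```

```bash
python3 - <<'E'
from h import *
a=grab('side','d4.png');cv2.imwrite('pics/d4c.png',cv2.resize(a[180:260,300:420,::-1],None,fx=5,fy=5,interpolation=2))
s=status.state();print(s['ee_pos'],s['ee_rot']);plan([390,-300,270],-5.3)
E
```

```text
[479.52763305 -18.70465806 291.15594548] [167.54894079  89.9192857  170.02758369]
shift cm [  2.12 -27.72 -10.16] turn 0.136 cur heading 2.48 pos [479.5 -18.7 291.2]
```

View pics/d4c.png

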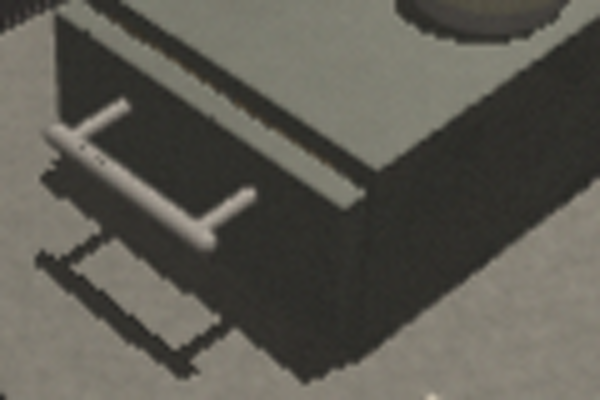

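```bash
python3 - <<'E'
from h import *
c=cal('side');B=lambda u,v:(300+u/5,180+v/5)
print('unit edge',onz(c,*B(379,170),110),onz(c,*B(100,0),110))
for z in(92,94,96):print(z,'strip inner',onz(c,*B(368,190),z).round(1),onz(c,*B(90,10),z).round(1),'outer',onz(c,*B(346,210),z).round(1))
cs=cal('scene');a=grab('scene','s4.png');cv2.imwrite('pics/s4c.png',cv2.resize(a[130:250,260:380,::-1],None,fx=5,fy=5,interpolation=2))
E
```

```text
unit edge [ 609.0929865  -105.31110733  110.        ] [597.48767219  48.61139124 110.        ]
92 strip inner [612.1 -98.   92. ] [603.9  63.5  92. ] outer [ 597.4 -100.1   92. ]
94 strip inner [610.5 -99.4  94. ] [602.4  61.6  94. ] outer [ 595.9 -101.5   94. ]
96 strip inner [ 608.9 -100.7   96. ] [600.8  59.7  96. ] outer [ 594.3 -102.8   96. ]
```

View pics/s4c.png

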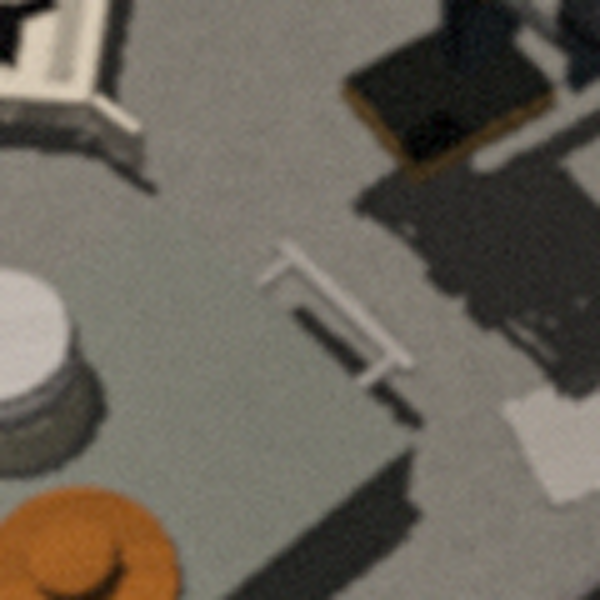

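The drawer is shut: the front's inner edge (~610 mm) coincides with the unit face (~609 mm), and no wood shows from above. Next I'll move near the fin and open the gripper.

```bash
python3 - <<'E'
from h import *
cs,cd=cal('scene'),cal('side')
print(tri(cs,(236,44),cd,(598,297)),[onz(cs,195,118,z).round() for z in(0,100,200)],[onz(cs,236,44,z).round() for z in(0,100,200)])
plan([405,-300,270],-5.3)
E
```

```text
(array([ 541.30969822, -456.96817103,  256.97017544]), np.float64(74.93001745338574)) [array([ 674., -505.,    0.]), array([ 698., -412.,  100.]), array([ 723., -319.,  200.])] [array([ 389., -706.,    0.]), array([ 445., -590.,  100.]), array([ 500., -475.,  200.])]
shift cm [  2.08 -27.78  -8.63] turn 0.136 cur heading 2.47 pos [479.3 -18.7 290.6]
```

{"api": "move_arm", "payload": {
  "moves": [
    [[0,-27.8,-8.6],0.136,1],
    [[0,-27.8,-8.6],0.136,1],
    [[0,-27.8,-8.6],0.136,1],
    [[0,-27.8,-8.6],0.136,1],
    [[0,-27.8,-8.6],0.136,1],
    [[0,-27.8,-8.6],0.136,1],
    [[0,-27.8,-8.6],0.136,1],
    [[0,-27.8,-8.6],0.136,1]
  ]
}}

```text
time_s: 7.4
ee_pos: [406.3, -299.0, 291.7]
ee_rot: [131.5, 89.9, 126.3]
force: [0.2, 0.3, -0.3]
gripper_width: 78.0
```

```bash
python3 - <<'E'
from h import *
np.save('cw5.npy',np.array(cal('wrist'),dtype=object),allow_pickle=True); grab('wrist','w5.png')
E
```

```text
Traceback (most recent call last):
ValueError: could not broadcast input array from shape (3,3) into shape (3,)
```

```bash
python3 - <<'E'
from h import *
import pickle
pickle.dump(cal('wrist'),open('cw5.pkl','wb')); a=grab('wrist','w5.png')
cv2.imwrite('pics/w5c.png',cv2.resize(a[100:260,240:440,::-1],None,fx=4,fy=3.75,interpolation=2))
E
```

```text
(no output)
```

View pics/w5.png

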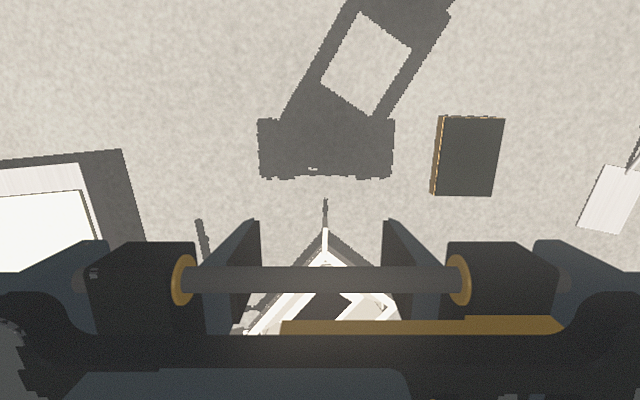

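View pics/w5c.png

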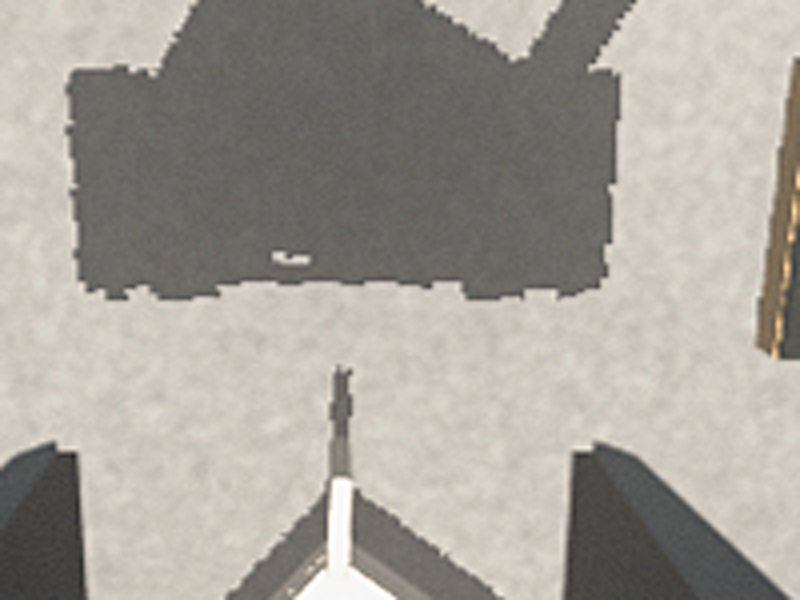

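The wrist view shows the fin nearly vertical in the image, from about (325,228) at its outer end to (325,249). It lies in line with the tool z axis and between the open fingers.

```bash
python3 - <<'E'
from h import *
import pickle
c=pickle.load(open('cw5.pkl','rb'))
o=onz(c,325.2,227.5,86); print(o.round(1),onz(c,325.0,248.5,86).round(1))
u=np.array([np.cos(np.radians(-5.3)),np.sin(np.radians(-5.3)),0])
print('mid',(o+u*17).round(1))
m=o+u*17
plan([m[0],m[1],200],-5.3); plan([m[0],m[1],133],-5.3)
E
```

```text
[ 443.5 -297.4   86. ] [ 468.7 -299.8   86. ]
mid [ 460.5 -299.    86. ]
shift cm [9.19 0.49 5.39] turn 0.001 cur heading -5.21 pos [ 406.3 -299.1  291.9]
shift cm [15.89  0.49  5.4 ] turn 0.001 cur heading -5.21 pos [ 406.3 -299.1  291.9]
```

{"api": "move_arm", "payload": {
  "moves": [
    [[3,0.4,5.4],0,1],
    [[7,0.4,5.4],0,1],
    [[9,0.4,5.4],0,1],
    [[9,0.4,5.4],0,1]
  ]
}}

```text
time_s: 7.95
ee_pos: [459.9, -299.8, 200.8]
ee_rot: [148.7, 89.8, 143.5]
force: [-0.2, -0.4, 0.6]
gripper_width: 91.3
```

```bash
python3 - <<'E'
from h import *
a=grab('wrist','w6.png');b=grab('side','d6.png');cv2.imwrite('pics/d6c.png',cv2.resize(b[220:380,330:550,::-1],None,fx=3.6,fy=3.6,interpolation=2))
plan([460.5,-299.3,133],-5.3)
c=cal('wrist');print(proj(c,[443.5,-297.7,86]))
E
```

```text
shift cm [ 7.01  0.17 -0.05] turn 0.001 cur heading -5.26 pos [ 460.8 -301.   203.1]
[323.12545231 201.77030794]
```

View pics/w6.png

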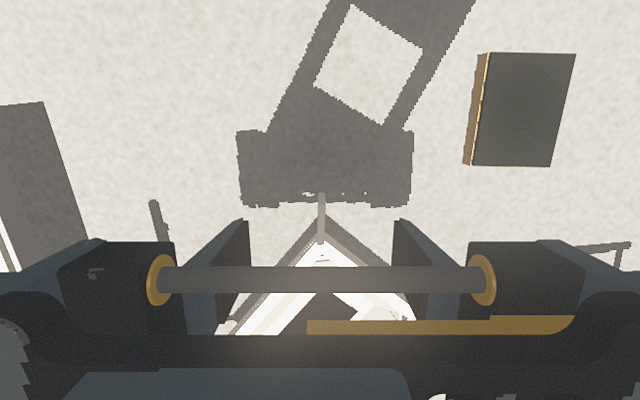

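View pics/d6c.png

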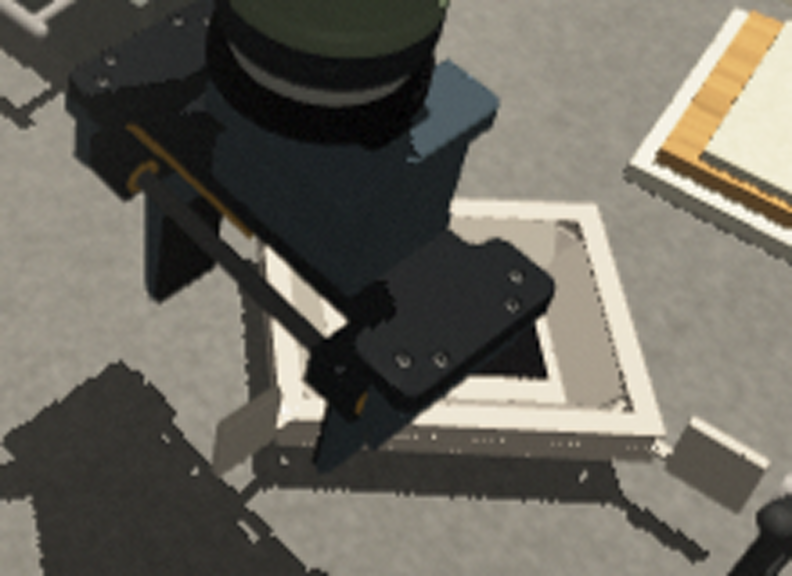

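```bash
python3 - <<'E'
from h import *
a=cv2.imread('pics/w6.png');cv2.imwrite('pics/w6c.png',cv2.resize(a[180:270,270:380],None,fx=6,fy=6,interpolation=2))
c=cal('wrist')
for v in(193,197,243):print(onz(c,321.5,v,86).round(1))
E
```

```text
[ 436.5 -298.3   86. ]
[ 439.7 -298.6   86. ]
[ 477.2 -302.    86. ]
```

View pics/w6c.png

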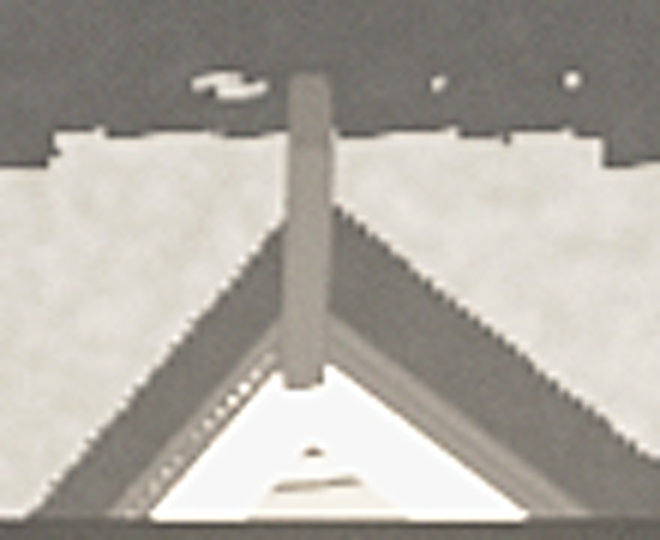

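```bash
python3 - <<'E'
from h import *
c=cal('wrist')
for p in((321.8,204.2),(320.5,244.7)):print(onz(c,*p,86).round(1))
plan([461.5,-300.3,133],-4.8)
E
```

```text
[ 445.3 -298.9   86. ]
[ 478.6 -302.9   86. ]
shift cm [7.01 0.08 0.05] turn -0.008 cur heading -5.26 pos [ 460.8 -301.   203.1]
```

{"api": "move_arm", "payload": {
  "moves": [
    [[4,0.1,0.1],0.01,1],
    [[7,0.1,0.1],0.01,1],
    [[7,0.1,0.1],0.01,1]
  ]
}}

```text
time_s: 8.43
ee_pos: [460.8, -299.9, 131.8]
ee_rot: [148.6, 89.9, 142.7]
force: [0.1, 0.5, 0.3]
gripper_width: 91.2
```

{"api": "move_arm", "payload": {
  "moves": [
    [[0,0,0],0,-1],
    [[0,0,0],0,-1],
    [[0,0,0],0,-1],
    [[0,0,0],0,-1],
    [[0,0,0],0,-1],
    [[0,0,0],0,-1],
    [[0,0,0],0,-1],
    [[0,0,0],0,-1]
  ],
  "force": 8
}}

```text
time_s: 9.43
ee_pos: [461.3, -300.3, 132.2]
ee_rot: [121.5, 90.0, 115.6]
force: [-0.0, 0.5, -0.1]
gripper_width: 13.8
```

```bash
python3 - <<'E'
from h import *
b=grab('side','d7.png');cv2.imwrite('pics/d7c.png',cv2.resize(b[220:380,330:550,::-1],None,fx=3.6,fy=3.6,interpolation=2))
a=grab('wrist','w7.png');s=status.state();print(s['ee_pos'],s['gripper_width'],s['force'])
E
```

```text
[ 461.2430844  -300.30004578  132.16058066] 6.135841667651207 [-0.3193468  -0.43067221  0.81088367]
```

View pics/d7c.png

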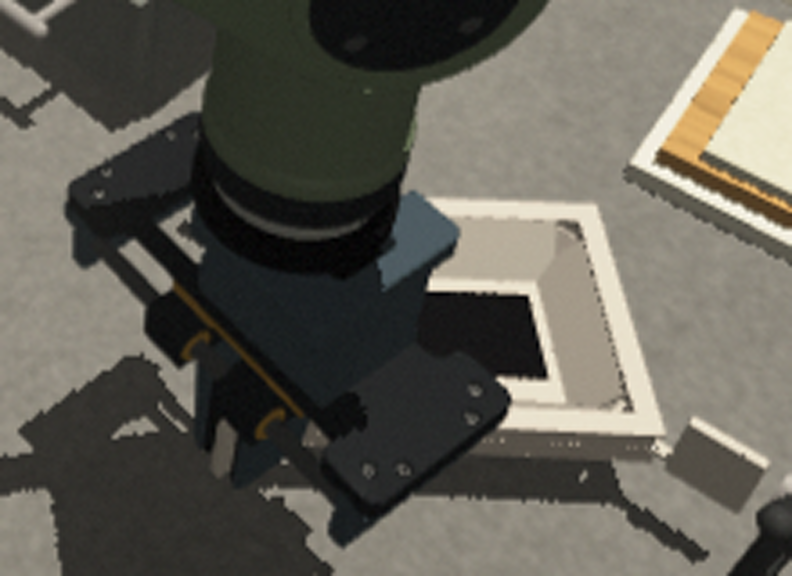

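View pics/w7.png

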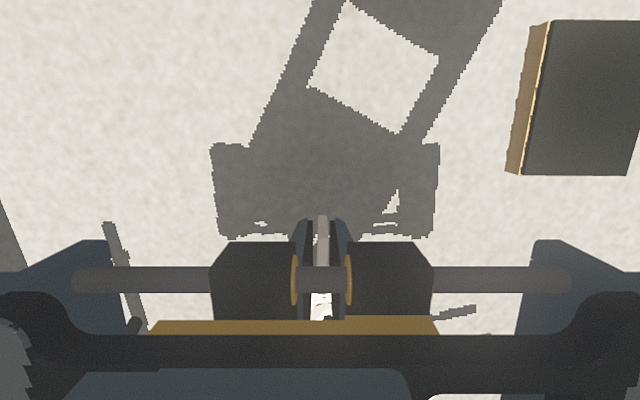

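The opening is 6.1 mm, which matches the fin plate, and it sits between the pads at (322,245). Now I tip it along an arc with a light grip.

{"api": "move_arm", "payload": {
  "moves": [
    [[-0.25,0,0.08],0,-1],
    [[-0.5,0,0.16],0,-1],
    [[-0.8,0,0.26],0,-1],
    [[-1.1,0,0.36],0,-1],
    [[-1.1,0,0.36],0,-1]
  ]
}}

```text
time_s: 10.15
ee_pos: [464.7, -300.7, 143.4]
ee_rot: [-174.7, 90.0, 179.4]
force: [-1.6, -0.4, -0.6]
gripper_width: 6.4
```

```bash
python3 - <<'E'
from h import *
b=grab('side','d8.png');cv2.imwrite('pics/d8c.png',cv2.resize(b[220:380,330:550,::-1],None,fx=3.6,fy=3.6,interpolation=2))
s=status.state();print(s['ee_pos'],s['gripper_width'],s['force'],s['torque'])
E
```

```text
[ 464.6595298  -300.71205628  143.41132499] 6.242442999092041 [-2.33120562  0.30317147 -0.68288627] [-0.23435459  0.47784441 -0.23845318]
```

View pics/d8c.png

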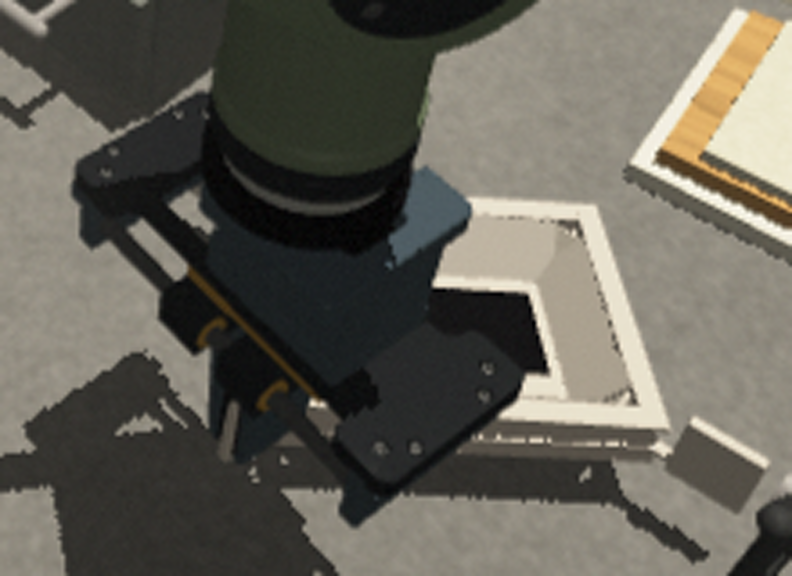

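The rim gap opens on the fin side at about (500,440), while the far corner stays at (598,207), so it is tipping. I'll continue.

{"api": "move_arm", "payload": {
  "moves": [
    [[-0.3,0,0.08],0,-1],
    [[-0.6,0,0.18],0,-1],
    [[-0.9,0,0.28],0,-1],
    [[-1.2,0,0.38],0,-1],
    [[-1.3,0,0.4],0,-1],
    [[-1.3,0,0.4],0,-1],
    [[-1.3,0,0.4],0,-1]
  ]
}}

```text
time_s: 11.08
ee_pos: [469.0, -301.2, 156.3]
ee_rot: [-4.5, 90.0, -10.4]
force: [-1.0, -0.8, -0.6]
gripper_width: 5.8
```

```bash
python3 - <<'E'
from h import *
b=grab('side','d9.png');cv2.imwrite('pics/d9c.png',cv2.resize(b[220:380,330:550,::-1],None,fx=3.6,fy=3.6,interpolation=2))
b=grab('scene','s9.png');cv2.imwrite('pics/s9c.png',cv2.resize(b[70:190,180:340,::-1],None,fx=5,fy=5,interpolation=2))
s=status.state();print(s['ee_pos'],s['gripper_width'],s['force'],s['torque'])
E
```

```text
[ 469.00286807 -301.16543258  156.28112666] 6.244838855385153 [-0.60462765 -1.11780744 -0.98230437] [-0.15425336  0.12907922 -0.11778677]
```

View pics/d9c.png

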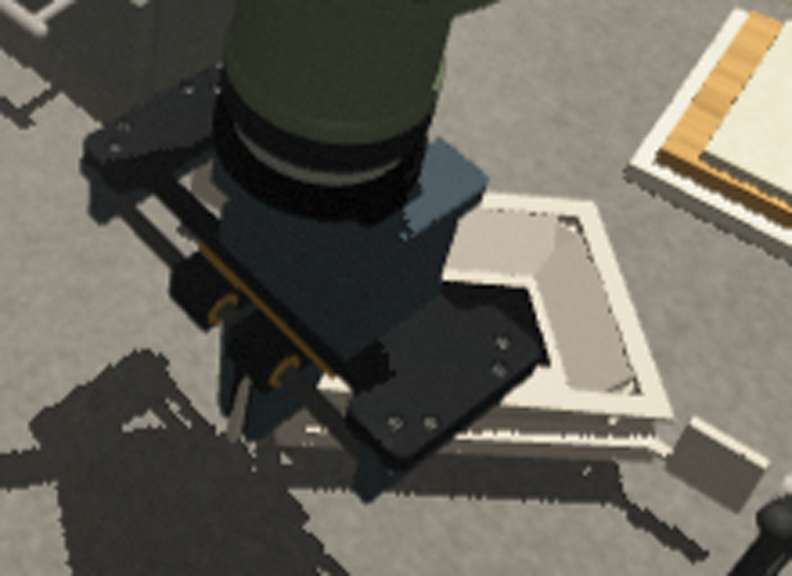

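View pics/s9c.png

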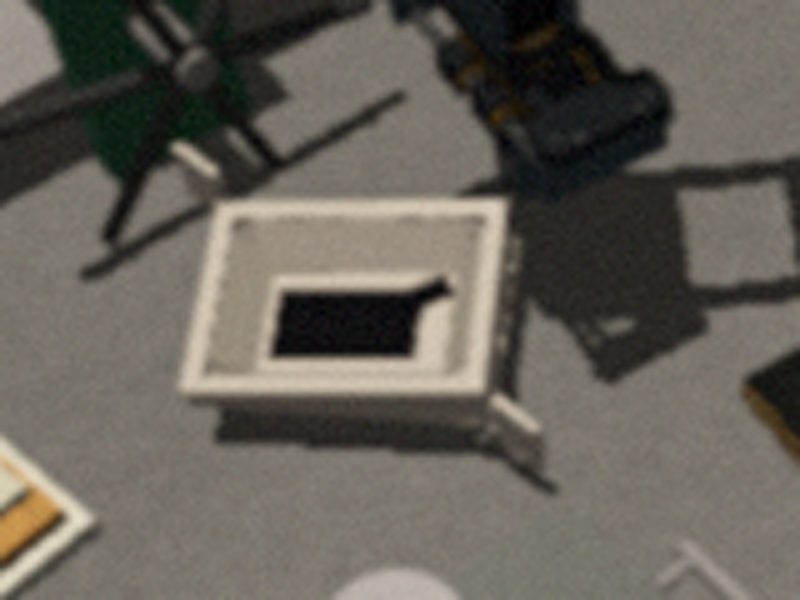

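```bash
python3 - <<'E'
from h import *
cs,cd=cal('scene'),cal('side')
A=lambda u,v:(180+u/5,70+v/5)
B=lambda u,v:(330+u/3.6,220+v/3.6)
print('far',tri(cs,A(182,393),cd,B(594,204)))
print('+x-y',tri(cs,A(219,200),cd,B(672,415)))
print('near',[onz(cs,*A(508,200),z).round(1) for z in(56,70,77,84)])
E
```

```text
far (array([ 698.52060352, -327.27248941,   49.28892621]), np.float64(1.7625326344534082))
+x-y (array([ 609.76870205, -419.91581099,   62.38548049]), np.float64(0.05511251567162627))
near [array([ 478.1, -318.3,   56. ]), array([ 485. , -307.5,   70. ]), array([ 488.4, -302.1,   77. ]), array([ 491.9, -296.7,   84. ])]
```

The far corner measures 49 mm (nominal 56, still sitting down) and the near corner about 76 mm (+20), so it has peeled. Now I grip firmly and lift straight up.

{"api": "move_arm", "payload": {
  "moves": [
    [[0,0,0],0,-1],
    [[0,0,0],0,-1],
    [[0,0,0],0,-1],
    [[-0.4,0,-0.1],0,-1],
    [[-0.8,0,-0.2],0,-1],
    [[-1.2,0,-0.2],0,-1],
    [[-1.6,0,-0.2],0,-1],
    [[-2,0,-0.2],0,-1],
    [[-2,0,-0.2],0,-1]
  ],
  "force": 55
}}

```text
time_s: 12.3
ee_pos: [467.0, -301.0, 176.6]
ee_rot: [-17.3, 90.0, -23.2]
force: [-0.1, -0.0, -1.4]
gripper_width: 5.7
```

```bash
python3 - <<'E'
from h import *
b=grab('side','d10.png');cv2.imwrite('pics/d10c.png',cv2.resize(b[220:380,330:550,::-1],None,fx=3.6,fy=3.6,interpolation=2))
s=status.state();print(s['ee_pos'],s['gripper_width'],s['force'],s['torque'])
E
```

```text
[ 466.9057924 -300.9354665  176.373889 ] 5.918024023418584 [-0.23244622  0.01948343 -1.80913648] [ 0.04736348  0.21263712 -0.02163081]
```

View pics/d10c.png

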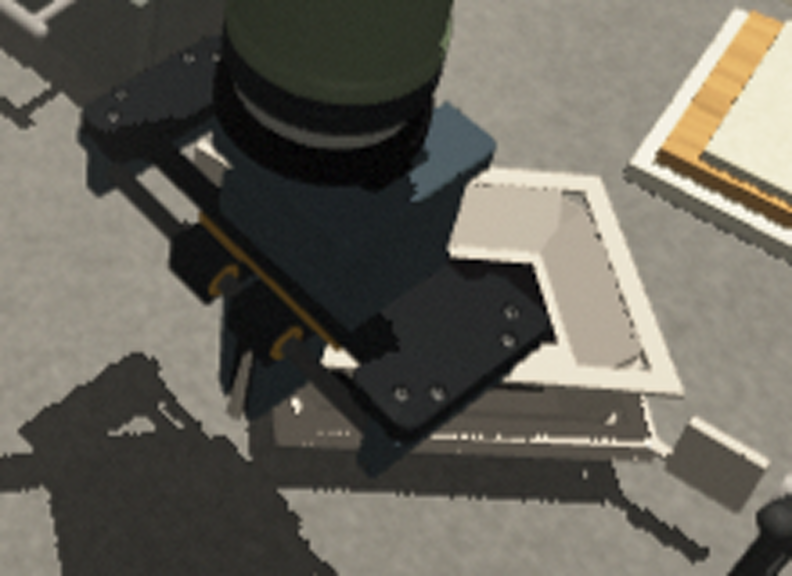

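Only the tray's weight (1.8 N) is on the wrist, and the nest fin at about (715,465) hasn't moved. I'll lift high for the transfer.

{"api": "move_arm", "payload": {
  "moves": [
    [[-0.8,0,0],0,-1],
    [[-1.6,0,0],0,-1],
    [[-2.4,0,0],0,-1],
    [[-3.4,0,0],0,-1],
    [[-5,0,0],0,-1],
    [[-7,0,0],0,-1],
    [[-9,0,0],0,-1],
    [[-11,0,0],0,-1],
    [[-13,0,0],0,-1],
    [[-15,0,0],0,-1],
    [[-17,0,0],0,-1],
    [[-19,0,0],0,-1],
    [[-20,0,0],0,-1],
    [[-20.4,0,0],0,-1],
    [[-20.4,0,0],0,-1]
  ]
}}

```text
time_s: 14.22
ee_pos: [466.7, -300.8, 380.0]
ee_rot: [142.8, 90.0, 137.0]
force: [-0.2, 0.4, -1.5]
gripper_width: 5.6
```

```bash
python3 - <<'E'
from h import *
b=grab('side','d11.png');grab('scene','s11.png')
s=status.state();print(s['ee_pos'],s['gripper_width'],s['force'],s['torque'])
plan([463.7,297,380],-6);plan([465,0,380],-6)
E
```

```text
[ 466.62829737 -300.79497534  379.45140522] 5.785665190575844 [-0.07256161  0.69564576 -2.33198427] [0.03341522 0.14251634 0.00966085]
shift cm [ 0.   59.43 -6.42] turn 0.002 cur heading -5.89 pos [ 466.6 -300.8  379.5]
shift cm [-0.03 29.9  -3.25] turn 0.002 cur heading -5.89 pos [ 466.6 -300.8  379.5]
```

View pics/d11.png

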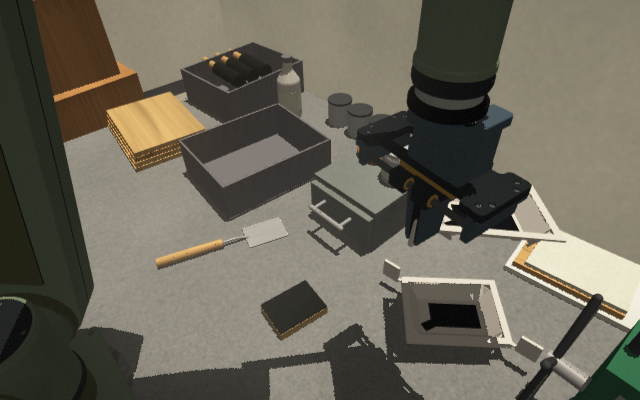

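View pics/s11.png

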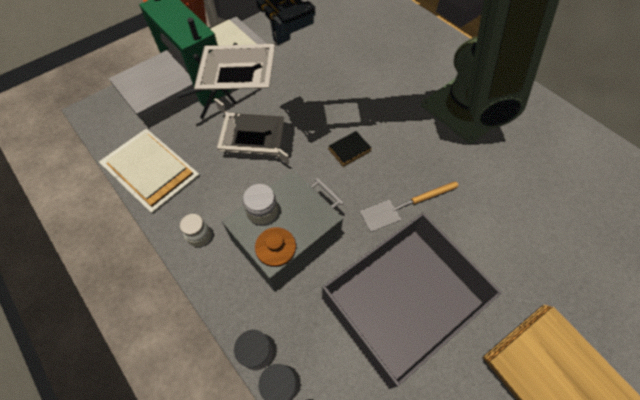

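The tray hangs clear and roughly level, and the nest, drawer and bystanders are in place. I'll carry it over to the tub.

{"api": "move_arm", "payload": {
  "moves": [
    [[0,1,-0.1],0,-1],
    [[0,3,-0.3],0,-1],
    [[0,6,-0.6],0,-1],
    [[0,9.5,-1.0],0,-1],
    [[0,13,-1.4],0,-1],
    [[0,16.5,-1.8],0,-1],
    [[0,20,-2.2],0,-1],
    [[0,23.5,-2.5],0,-1],
    [[0,27,-2.9],0,-1],
    [[0,30.5,-3.3],0,-1],
    [[0,34,-3.7],0,-1],
    [[0,37.5,-4.1],0,-1],
    [[0,41,-4.4],0,-1],
    [[0,44.5,-4.8],0,-1],
    [[0,48,-5.2],0,-1],
    [[0,51.5,-5.6],0,-1],
    [[0,55,-5.9],0,-1],
    [[0,57.5,-6.2],0,-1],
    [[0,59,-6.4],0,-1],
    [[0,59.4,-6.4],0,-1]
  ]
}}

```text
time_s: 16.82
ee_pos: [463.4, 297.3, 380.2]
ee_rot: [-160.2, 90.0, -166.0]
force: [0.8, -0.9, -1.9]
gripper_width: 5.8
```

{"api": "move_arm", "payload": {
  "moves": [
    [[0.5,0,0],0,-1],
    [[1.5,0,0],0,-1],
    [[3,0,0],0,-1],
    [[4,0,0],0,-1],
    [[4.5,0,0],0,-1],
    [[4.5,0,0],0,-1],
    [[4.5,0,0],0,-1]
  ]
}}

```text
time_s: 17.7
ee_pos: [464.4, 296.6, 335.7]
ee_rot: [38.6, 89.9, 32.7]
force: [-0.5, 0.5, -1.3]
gripper_width: 5.7
```

```bash
python3 - <<'E'
from h import *
b=grab('side','d12.png');grab('scene','s12.png')
s=status.state();print(s['ee_pos'],s['gripper_width'],s['force'],s['torque'])
E
```

```text
[464.25280502 296.63754011 335.76149868] 5.785983380869867 [ 0.41988781  0.33219349 -0.88644206] [0.06501709 0.21719832 0.01414079]
```

View pics/d12.png

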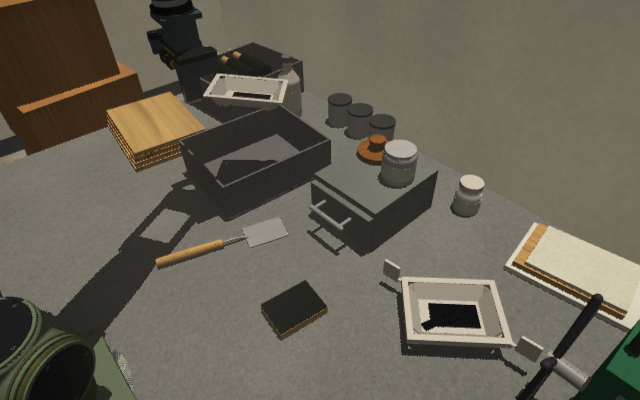

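View pics/s12.png

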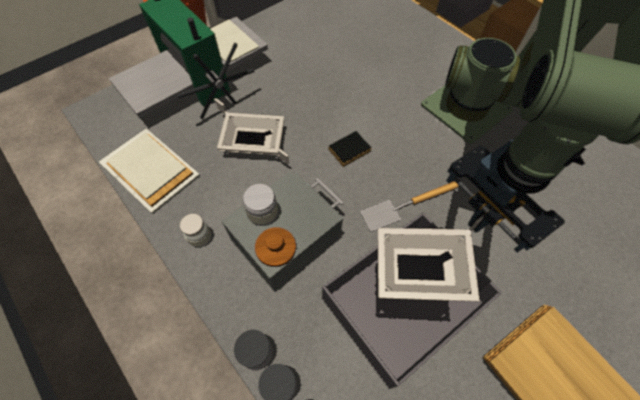

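```bash
python3 - <<'E'
from h import *
cs,cd=cal('scene'),cal('side')
P=[tri(cs,a,cd,b) for a,b in [((379,229),(284,105)),((475,229),(203,94)),((477,300),(217,74)),((378,298),(287,81))]]
for p in P: print(p[0].round(1),p[1].round(1))
Q=np.array([p[0] for p in P]);print('rim centre',Q.mean(0).round(1))
n=np.cross(Q[3]-Q[1],Q[2]-Q[0]);n/=np.linalg.norm(n);print('tilt rad',np.arccos(abs(n[2])), 'under centre z',Q.mean(0)[2]-36)
E
```

```text
[606.9 177.4 234.5] 5.3
[482.9 297.4 259.9] 8.0
[572.1 386.8 244. ] 2.7
[694.3 273.5 225.7] 5.7
rim centre [589.1 283.8 241. ]
tilt rad 0.1591651567089715 under centre z 205.01034638738182
```

The tray centre is at (589, 284) against the tub at (592, 284). The underside is about 105 mm above the rim and the tilt is about 0.16 rad. I'll let it settle, then hand in.

{"api": "move_arm", "payload": {
  "moves": [
    [[0,0,0],0,-1],
    [[0,0,0],0,-1],
    [[0,0,0],0,-1],
    [[0,0,0],0,-1]
  ]
}}

```text
time_s: 18.3
ee_pos: [464.1, 296.5, 335.3]
ee_rot: [77.1, 90.0, 71.3]
force: [0.6, -0.1, -2.1]
gripper_width: 6.1
```

```bash
python3 - <<'E'
from h import *
s=status.state();print(s['ee_pos'],abs(s['qvel']).max(),s['gripper_width'])
print(env.job_done())
E
```

```text
[464.10597002 296.53598343 335.28398357] 0.16094463226435604 6.14239449875771
the job is handed in; nothing more can be done
None
```

The job is handed in at about 18 s of the 58 s allowed, with the tray held over the tub; no verdict is reported.

- **Drawer:** I pushed it by its handle until the arm stopped and the force rose. In the pictures the inner edge of the drawer front lies on the unit's front face (about 610 mm against 609 mm), and no gap is left.
- **Peel:** I pinched the fin lightly (8 N) and tipped it along an arc. The finned corner rose about 20 mm, roughly 76 mm above the bench, an estimate from one camera because the gripper hid it from the other. The opposite corner measured about 49 mm, against 56 mm at rest, so it still sat in the nest.
- **Lift and carry:** With a 55 N grip I lifted the tray off and carried it over the drawer unit to the tub.
- **Last checks:**
  - Rim centre is at (589, 284) mm and the tub's centre at about (592, 284) mm.
  - The underside is about 105 mm above the tub rim.
  - Tilt is about 0.16 rad, with the far corner at about 226 mm.
  - The arm is still, with the jaws 6 mm apart on the fin.
  - By eye in the last pictures, the nest, the bystanders and the drawer look unmoved.

**Disagreements:** The two cameras differed by 3–8 mm on the held tray's corners and by up to about 18 mm on the tub's centre, well inside the 60 mm allowed. While I held the drawer against its stop, the wrist also read about 11 N upwards, probably friction on the handle bar.

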